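# Dock the screw-top jar and unscrew its tight cap

## Robot

A 6-joint arm with a two-finger parallel gripper is mounted at the origin on the work surface. World frame = base frame: x ahead of the robot, y to its left, z up, the work surface at z = 0. Lengths are in m, angles in rad, forces in N, time in s.
With the tool pointing down it reaches from about 0.15 to 0.775 m from the base axis. Payload 6.1 kg.
Tool frame: the origin (TCP) lies between the finger pads; the fingertips stand 17 mm ahead of it and the grasp point (between the pads) lies 2 mm behind it (ctrl.tip_reach is the distance from the TCP to the fingertips, in m); z points along the fingers, y is the line along which they close (so a half turn about z gives the same grasp; the last joint's range is limited). The gripper opens to 85 mm and grips with 20 to 120 N. Pads are 22 mm wide; open, the fingers measure 114 mm over their backs; the gripper's body (76 mm by 85 mm) begins 54 mm behind the grasp point. The pads swing forward as they close: fully open they stand 13 mm farther back than shut.
Start: joints at [-1.153, 0.126, -0.04, 1.405, 0, 1.571], TCP at [0.213, -0.48, 0.248] pointing down, gripper open.
Joint ranges: [-2.72, 2.72], [-0.95, 1.95], [-1.27, 1.35], [-1.78, 2.02], [-1.46, 1.47], [-3.14, 3.14]. Speed limits (rad/s): [2.39, 2.39, 3.01, 3.14, 3.14, 3.14].

## Interface

Orientations are given as a unit quaternion [x, y, z, w].
In Python, from cell import monitor, imaging, ctrl gives the robot as it stands. The module is installed in compiled form; this text tells all that it offers.
- The arm moves only by the shell command python3 -m handwheel 'ROWS' [FORCE]. ROWS is JSON, one flat list of numbers, 7 for each row, row after row: the shift along the tool's x, y, z in units of 25 mm (1.0 is 25 mm), then the turn, a rotation vector about the tool's x, y, z in units of 5 degrees (1.0 is 5 degrees), then the closure, from -1 (fully open) to 1 (shut), so that 0 is half open. A call has 1 to 8 rows; each row shifts and turns the commanded pose from where the row before left it, along the tool's axes as they then stand; what a row does not reach is not made up. A row lasts 1/12 s, in which the tool goes at most 41.7 mm and 7.16 degrees, less where a joint would pass 70% of its speed; a pose out of reach is approached as far as the arm can. A call with a number of a shift or a turn outside -1 to 1 is refused whole. A call with a gripper value outside its range is refused whole. The fingers move at their own pace and stop on an object; FORCE is the grip in N (left out, the last holds). Time passes only in rows, so rows that do not move let the fingers close. It gives the time, the measured TCP pose, the force, the opening and the grip force at its end, in the units of the state.
- monitor.get_obs(): the state, without advancing time (a new reading comes with each control period).
- imaging.read_camera(name): name is "scene" or "top"; returns (picture, depth): 400x640x3 uint8, red, green, blue; 400x640 float32, m along the optical axis (not along the pixel's ray), 0 where there is no reading.
- imaging.calibration(name): a dict with "fx", "fy", "cx", "cy" (pixels), "distortion" ([k1, k2, p1, p2, k3] as OpenCV has them; the pictures are not rectified), "R" (3x3) and "t" (3): a world point X has camera coordinates R X + t. Camera axes: x right, y down, z forward; pixel columns grow to the right and rows downward; lengths in m; the calibration is good to about 2 mm. A picture is of the moment at which its call begins. calibration takes no time and is no camera call.
- ctrl.hand_in(): hands the job in; it is judged then, once.
Trained networks look in the newest picture that a camera, given by its name, has taken for a name from the list of things; names that differ only in an ending like _2 or _b are one class to them, and where a whole thing is asked for, a point or a joint stands for the part that bears it (a point fixed in the world has none). Each returns a list of dicts, best first, with "score" (0 to 1); they miss things now and then, are a little off and sometimes report something else, mostly with a low value. They report only what shows in the picture. A call takes as long as a camera call. They do not tell look-alikes from the thing itself.
- imaging.silhouettes(thing, camera): "region" (400x640 bool, what is visible of it) and "extent" ([centre column, centre row, width, height] in pixels, round what is visible of it).
- imaging.place_of(thing, camera): "position" ([column, row] in pixels: a listed point, or the origin of a listed thing).
The state is a dict: "t": time; "joint_positions": joint angles; "dq": joint speeds; "joint_efforts": joint torques, N m; "ee_pos": TCP position; "tool_rot": TCP orientation; "ft_force": force on the tool from outside, world axes, zero at the start; "torque": the same for the moment, N m; "grip_width": opening from 0.0 (shut) to 1.0 (fully open); "gripper_force": force on a finger pad.
Only numpy, scipy, OpenCV 4.12 (cv2) and the standard library are available. Lean on these libraries where they do the work, as an engineer would, in place of code of your own. Each camera call takes 0.05 s, during which the arm holds its last target. There are 200 camera calls.

## Task

The screw-top jar's cap is too tight to undo with the jar standing free: slide the jar along the bench into the steel holding dock, its square foot passing under the dock's overhanging lips, until it meets the end stop, with its cap still on. Then, with the dock bracing the jar, unscrew the cap anticlockwise until its threads let go, and lift it straight up. Finish still gripping the cap level over the jar, its lower edge one or two centimetres above the jar's mouth and touching nothing but the gripper; leave the funnel, the white PVC end cap and the door handle where they are.

Things in the scene. Friction and masses are not known exactly. Their poses are not given: they have to be found in the camera images.
- jar: White plastic jar, upright, loose, 0.27 to 0.53 kg. Origin: centre of its underside; z up; x and y along the sides of its square foot (66 x 66 mm, 10 mm thick; all four quarter turns are alike). Round body 46 mm across up to z = 64 mm, shoulder to 70 mm, then a neck 36 mm across (46 mm over its thread ridges) up to the mouth at 92 mm. It can be lifted and carried by its tight cap.
- jar_mouth (a point): Centre of the jar's mouth, on its axis, 92 mm above its underside. A rubber seal on a 12 N spring fills the mouth and presses the cap up against the threads: it takes some tenths of a N m to turn the cap, and a free-standing jar turns along with it. When the cap is off the seal stands out about 5 mm above the mouth.
- cap: Ribbed aluminium screw cap on the jar, 58 mm across, 24 mm tall, 40 g. Origin: centre of its lower edge; z up along its axis. Screwed tight, its lower edge is 74 mm and its top 98 mm above the jar's underside. Skirt 20 mm deep inside; lifted 18 mm from tight, its edge is level with the jar's mouth.
- cap_top (a point): Centre of the cap's top, 24 mm above its lower edge. Three lugs inside the cap sit under three inclined ridges of the neck. Anticlockwise from above, it is free 50 to 90 degrees from tight (aim for 70); past about 95 the lugs meet the next stops. It may be turned at constant height (the threads raise it only 2 mm), then lifts straight off without more turning.
- dock: Steel holding dock screwed to the bench, without a floor: the jar slides on the bench. Origin: on the bench where the centre of the jar's underside is when the jar touches the end stop (to 1 mm); z up; x points from the open mouth to the end stop. Parallel rails 70 mm apart inside, 94 mm outside, 20 mm tall, x = -45 to +39 mm. Lips on them overhang inwards 14 mm above the bench.
- dock_mouth (a point): Middle of the dock's mouth on the bench, 80 mm before the dock's origin (at its x = -80 mm). Here the flared lead-ins are 101 mm apart inside, narrowing to 70 mm at x = -45 mm. The jar goes in from here along the dock's x, its foot square to the rails and below the lips, its body in the 52 mm slot between the lips.
- funnel: Bystander: red plastic funnel standing on its wide end, 104 mm across, 100 mm tall. Origin: centre of its underside.
- pvc_cap: Bystander: white PVC pipe end cap, 60 mm across, 41 mm tall, standing on the bench. Origin: centre of its underside.
- door_handle: Bystander: steel lever door handle lying on the bench, 150 mm long, 51 mm tall. Origin: centre of the underside of its round rose (52 mm across); the lever points along x.
Things that resemble listed ones, but are neither listed nor needed, are in the scene too. Of the things that look like the dock, the smaller one is meant. What is shaped like the jar but yellow is not meant.

How it is judged:
On the way, in this order (a step that is already met when the one before it is completed fails the run):
1. the jar stands fully home in the dock with its cap still screwed on (x of jar in the frame of dock between -0.008 and 0.008 m and y of jar in the frame of dock between -0.006 and 0.006 m and z of jar in the frame of dock below 0.006 m and angle between jar's own z axis and vertical below 0.1 rad and z of cap in the frame of jar below 0.078 m), for 0.2 s.
2. with the jar braced in the dock, the cap's threads have let go and it has been lifted clear of the mouth (x of jar in the frame of dock between -0.008 and 0.008 m and y of jar in the frame of dock between -0.006 and 0.006 m and z of jar in the frame of dock below 0.006 m and angle between jar's own z axis and vertical below 0.1 rad and z of cap in the frame of jar above 0.092 m and horizontal distance between cap and jar below 0.02 m), for 0.1 s.
At the end, for the whole second after the job is handed in: The jar stands upright at the dock's end stop (within 8 mm along and 6 mm across the channel, on the bench), and the gripper holds the cap still and level (within 0.2 rad), clear of the jar: its lower edge 2 to 43 mm above the jar's mouth and its axis within 18 mm of the jar's (x of jar in the frame of dock between -0.008 and 0.008 m and y of jar in the frame of dock between -0.006 and 0.006 m and z of jar in the frame of dock below 0.006 m and angle between jar's own z axis and vertical below 0.1 rad and z of cap in the frame of jar between 0.094 and 0.135 m and horizontal distance between cap and jar below 0.018 m and angle between cap's own z axis and vertical below 0.2 rad and contact force between cap and the fingers above 1 N and contact force between cap and jar below 0.1 N and contact force between cap and dock below 0.1 N and contact force between jar and the arm below 0.5 N and linear speed of cap below 0.03 m/s); the arm keeps its last pose, push and grip.
It fails at once if a bystander was pushed more than 20 mm (distance of any of funnel, pvc_cap, door_handle from where it was at the start of the episode above 0.02 m).
It fails at once if the jar was tipped over (angle between jar's own z axis and vertical above 0.5 rad).
It fails at once if the cap came off while the jar was not home in the dock (z of cap in the frame of jar above 0.085 m and not (x of jar in the frame of dock between -0.008 and 0.008 m and y of jar in the frame of dock between -0.006 and 0.006 m and z of jar in the frame of dock below 0.006 m and angle between jar's own z axis and vertical below 0.1 rad)).
It also fails if it takes over 54 s, if anything falls off the work surface, if the arm or the gripper's body presses on something with over 40 N, if the wrist force passes 120 N, or if a joint passes its speed limit or range.

## Working session

There is one attempt and no reset: what is moved stays moved. The work goes in short steps, Python scripts to look and compute and a shell command to move; the robot and the scene stay as the last step left them, time stands still between calls to the robot, and variables do not carry over. Pictures are saved under pics/ and viewed, at most 10 in all, crops included, and the job is handed in when it is done.

```bash
mkdir -p pics; cat > h.py <<'E'
import numpy as np, cv2
from cell import monitor, imaging, ctrl
def snap(cam,name=None):
    p,d=imaging.read_camera(cam)
    if name: cv2.imwrite('pics/'+name,p[:,:,::-1])
    return p,d
def ray(cam,u,v):
    c=imaging.calibration(cam);K=np.array([[c['fx'],0,c['cx']],[0,c['fy'],c['cy']],[0,0,1]])
    n=cv2.undistortPoints(np.array([[[u,v]]],float),K,np.array(c['distortion'],float))[0,0]
    R=np.array(c['R']);t=np.array(c['t']); return -R.T@t, R.T@np.array([n[0],n[1],1.])
def at_z(cam,u,v,z):
    o,d=ray(cam,u,v); return o+d*(z-o[2])/d[2]
def at_d(cam,u,v,dep):
    o,d=ray(cam,u,v); return o+d*dep
def proj(cam,X):
    c=imaging.calibration(cam);K=np.array([[c['fx'],0,c['cx']],[0,c['fy'],c['cy']],[0,0,1]])
    R=np.array(c['R']);t=np.array(c['t'],float)
    return cv2.projectPoints(np.array(X,float).reshape(-1,3),cv2.Rodrigues(R)[0],t,K,np.array(c['distortion'],float))[0][:,0]
def cloud(cam,dep):
    c=imaging.calibration(cam);K=np.array([[c['fx'],0,c['cx']],[0,c['fy'],c['cy']],[0,0,1]])
    vv,uu=np.mgrid[0:400,0:640]
    n=cv2.undistortPoints(np.stack([uu,vv],-1).reshape(-1,1,2).astype(float),K,np.array(c['distortion'],float))[:,0]
    P=np.c_[n,np.ones(len(n))]*dep.reshape(-1,1)
    return ((P-np.array(c['t']))@np.array(c['R'])).reshape(400,640,3)
E
python3 - <<'E'
from h import *
a,da=snap('top','top0.png'); b,db=snap('scene','scene0.png')
o=monitor.get_obs(); print(o)
for cam in('top','scene'):
    print(cam,ray(cam,320,200))
    for n in ['jar','cap','cap_top','dock','dock_mouth','funnel','pvc_cap','door_handle']:
        for r in imaging.place_of(n,cam):
            u,v=r['position']; z={'cap':.074,'cap_top':.098}.get(n,0)
            print(n,round(r['score'],2),np.round([u,v]),at_z(cam,u,v,z).round(3))
E
```

```text
{'t': 0.1, 'joint_positions': array([-1.15298750e+00,  1.26327096e-01, -4.04803473e-02,  1.40539881e+00,
       -1.80807837e-05,  1.57080973e+00]), 'dq': array([-0.00010232, -0.00085853,  0.00234908,  0.00232138, -0.00034208,
       -0.00073317]), 'joint_efforts': array([ 1.18914118e-04, -4.36900520e+01,  3.53607094e+01,  1.36282996e-02,
        3.01343547e-06,  3.91174666e-06]), 'ee_pos': array([ 0.21288396, -0.47953809,  0.24761464]), 'tool_rot': array([ 9.78259860e-01,  2.07381653e-01, -1.55049233e-04, -6.87759043e-04]), 'ft_force': array([-0.0583156 ,  0.27962779, -0.23287903]), 'torque': array([-0.04589722, -0.03248412,  0.00446324]), 'gripper_force': 0.0, 'grip_width': 1.0029260405548144}
top (array([0.46239667, 0.02282002, 1.3435378 ]), array([ 0.09791471, -0.00905123, -0.99517695]))
jar 0.91 [368. 169.] [ 0.707 -0.152  0.   ]
jar 0.55 [358. 202.] [ 0.592 -0.118  0.   ]
jar 0.43 [361. 198.] [ 0.605 -0.13   0.   ]
cap 0.67 [361. 201.] [ 0.587 -0.121  0.074]
cap_top 0.78 [363. 202.] [ 0.583 -0.124  0.098]
cap_top 0.38 [360. 204.] [ 0.576 -0.115  0.098]
dock 0.92 [268. 130.] [0.8
[... 248 characters left out ...]
or_handle 0.58 [439. 262.] [ 0.393 -0.399  0.   ]
scene (array([ 1.12321657, -0.78344672,  0.92529326]), array([-0.41662553,  0.63614321, -0.64947429]))
jar 0.97 [315. 280.] [ 0.715 -0.174  0.   ]
jar 0.79 [290. 249.] [ 0.586 -0.12   0.   ]
cap 0.83 [292. 232.] [ 0.594 -0.117  0.074]
cap 0.44 [362. 249.] [ 0.792 -0.055  0.074]
cap_top 0.57 [291. 227.] [ 0.592 -0.121  0.098]
dock 0.97 [410. 222.] [ 0.835  0.204 -0.   ]
dock 0.58 [338. 202.] [0.586 0.153 0.   ]
dock_mouth 0.84 [380. 208.] [0.721 0.209 0.   ]
dock_mouth 0.61 [322. 193.] [0.514 0.156 0.   ]
funnel 0.77 [341. 164.] [0.472 0.35  0.   ]
pvc_cap 0.72 [364. 249.] [0.77  0.012 0.   ]
door_handle 0.95 [177. 277.] [ 0.39  -0.395  0.   ]
```

View pics/top0.png

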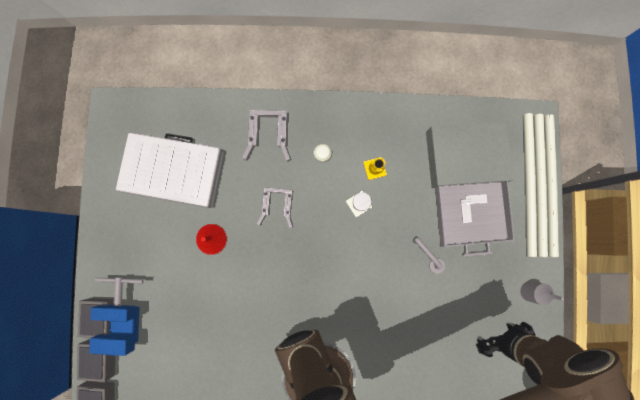

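View pics/scene0.png

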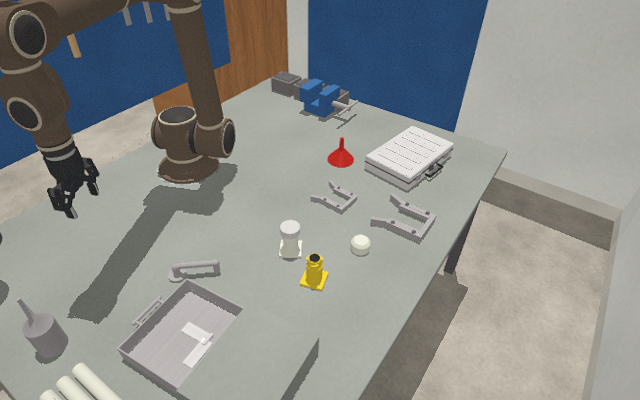

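The jar could be the white one with a grey cap (top 360,203 / scene 290,238), the yellow one (375,168) or the PVC cap (322,153). I choose the white one. The dock could be the small one (277,206) or the big one (267,135), so the small one. I'll check both in one crop and measure them.

```bash
python3 - <<'E'
from h import *
a,da=snap('top'); b,db=snap('scene')
c=np.hstack([cv2.resize(a[170:240,245:325],None,fx=5,fy=5,interpolation=cv2.INTER_CUBIC),cv2.resize(a[170:240,335:395],None,fx=5,fy=5,interpolation=cv2.INTER_CUBIC)])
cv2.imwrite('pics/crop1.png',c[:,:,::-1])
Pt=cloud('top',da);Ps=cloud('scene',db)
np.savez('c0.npz',Pt=Pt,Ps=Ps,a=a,b=b)
for nm,P in(('top',Pt),('scene',Ps)):
    x,y,z=P[...,0],P[...,1],P[...,2]
    print(nm,'bench',np.median(z[(abs(x-.5)<.03)&(abs(y)<.05)]))
    m=(abs(x-.59)<.06)&(abs(y+.12)<.06)
    q=P[m&(z>.09)];print('captop',len(q),q[:,:2].min(0),q[:,:2].max(0),q.mean(0),np.median(q[:,2]))
    f=P[m&(z>.006)&(z<.016)];print('foot',len(f));
    if len(f):print(cv2.minAreaRect(f[:,:2].astype(np.float32)))
    m=(abs(x-.57)<.09)&(abs(y-.15)<.08)&(z>.009)&(z<.06)
    q=P[m];print('dock',len(q),q.min(0),q.max(0),cv2.minAreaRect(q[:,:2].astype(np.float32)),np.percentile(q[:,2],[10,50,90]))
E
```

```text
top bench 0.0005515255422680309
captop 272 [ 0.55679887 -0.15004017] [ 0.61425193 -0.09233063] [ 0.58498704 -0.12014221  0.09879852] 0.0988249202719438
foot 140
((0.5907076001167297, -0.11466986685991287), (0.10877232253551483, 0.10833490639925003), 1.4784563779830933)
dock 487 [0.49955667 0.08871571 0.00915394] [0.65340982 0.218454   0.02916866] ((0.5720726251602173, 0.15149381756782532), (0.11431997269392014, 0.14839287102222443), 81.17253875732422) [0.01618458 0.02025965 0.02376791]
scene bench -0.0013566293934318815
captop 250 [ 0.55817229 -0.15212467] [ 0.61658322 -0.09329359] [ 0.58835128 -0.12438241  0.09668629] 0.09691205256085299
foot 181
((0.5867176651954651, -0.12202537059783936), (0.06607356667518616, 0.06958135217428207), 33.51564407348633)
dock 401 [0.5020307  0.09944846 0.00904486] [0.63358826 0.22127512 0.0250297 ] ((0.5681928396224976, 0.15828630328178406), (0.1218433678150177, 0.1285446584224701), 88.12793731689453) [0.01237789 0.0175525  0.02062781]
```

View pics/crop1.png

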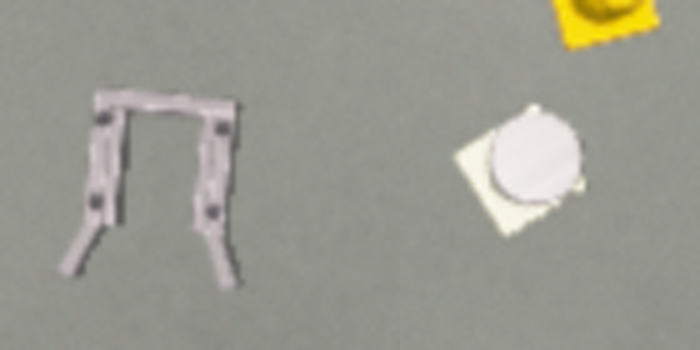

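The crop shows the white jar with its grey cap (foot turned about 30°) and the small dock opening toward the robot. Next I'll fit their outlines.

```bash
cat > fit.py <<'E'
from h import *
from scipy.optimize import minimize
Z=np.load('c0.npz');im={'top':Z['a'],'scene':Z['b']}
def quad(x0,x1,y0,y1,z): return [(x0,y0,z),(x1,y0,z),(x1,y1,z),(x0,y1,z)]
def box(p,z0,z1): # convex footprint
    return [(x,y,z0) for x,y in p]+[(x,y,z1) for x,y in p]
def dockparts(e):
    L=[]
    for s in(1,-1):
        L.append(box([(-.045,s*.035),(.039,s*.035),(.039,s*.047),(-.045,s*.047)],0,.02))
        L.append(box([(-.045,s*.026),(.039,s*.026),(.039,s*.047),(-.045,s*.047)],.014,.02))
        L.append(box([(-.08,s*.0505),(-.045,s*.035),(-.045,s*.047),(-.08,s*.0605)],0,.02))
    L.append(box([(.033,-.047),(e,-.047),(e,.047),(.033,.047)],0,.02)); return L
S=8
def render(cam,parts,p,win):
    c,s=np.cos(p[2]),np.sin(p[2]);u0,v0,u1,v1=win
    m=np.zeros(((v1-v0)*S,(u1-u0)*S),np.uint8)
    for q in parts:
        q=np.array(q);w=np.c_[p[0]+c*q[:,0]-s*q[:,1],p[1]+s*q[:,0]+c*q[:,1],q[:,2]]
        uv=(proj(cam,w)+.5-[u0,v0])*S
        cv2.fillConvexPoly(m,cv2.convexHull(np.round(uv).astype(np.int32)),1)
    return m.reshape(v1-v0,S,u1-u0,S).mean((1,3))
def obs(cam,win,white=False):
    u0,v0,u1,v1=win;x=im[cam][v0:v1,u0:u1].astype(float)
    bg=np.median(x.reshape(-1,3),0);d=(x-bg)
    if white: return np.clip(d.min(-1)/60,0,1)
    k=d[...,0]-d[...,1]  # pinkish versus greenish bench
    return np.clip(k/max(np.percentile(k,97),1),0,1)
def fit(cam,pf,x0,win,o):
    f=lambda p:((render(cam,pf(p),p,win)-o)**2).sum()
    best=None
    for dy in(-.1,0,.1):
        y=np.array(x0,float);y[2]+=dy
        n=len(y);sim=np.vstack([y]+[y+np.eye(n)[i]*[.008,.008,.1,.006][i] for i in range(n)])
        r=minimize(f,y,method='Nelder-Mead',options=dict(initial_simplex=sim,maxiter=250,xatol=1e-5,fatol=1e-3))
        if best is None or r.fun<best.fun:best=r
    return best
E
python3 - <<'E'
from fit import *
out=[]
W={'top':(250,178,302,236),'scene':(300,172,365,220)}
for cam in W:
    o=obs(cam,W[cam]);r=fit(cam,lambda p:dockparts(p[3]),[.584,.15,-.05,.045],W[cam],o)
    print('dock',cam,r.x.round(4),r.fun.round(1),o.sum().round(1))
    m=render(cam,dockparts(r.x[3]),r.x,W[cam]);out.append(cv2.resize(np.hstack([o,m]),(600,260)))
def jp(p):
    a=np.linspace(0,2*np.pi,40);C=lambda r:[(r*np.cos(t),r*np.sin(t)) for t in a]
    return [box([(-.033,-.033),(.033,-.033),(.033,.033),(-.033,.033)],0,.01),box(C(.023),0,.07),box(C(.029),.074,.098)]
W={'top':(340,184,379,224),'scene':(265,212,315,265)}
for cam in W:
    o=obs(cam,W[cam],True);r=fit(cam,jp,[.587,-.121,.6],W[cam],o)
    print('jar',cam,r.x.round(4),r.fun.round(1),o.sum().round(1))
cv2.imwrite('pics/fit1.png',np.vstack(out)*255)
E
```

```text
dock top [ 0.5835  0.1568 -0.0691  0.0448] 37.3 604.3Traceback (most recent call last):
  File "<stdin>", line 5, in <module>
  File "fit.py", line 35, in fit
    r=minimize(f,y,method='Nelder-Mead',options=dict(initial_simplex=sim,maxiter=250,xatol=1e-5,fatol=1e-3))
    res = _minimize_neldermead(fun, x0, args, callback, bounds=bounds,
                               **options)
    fxr = func(xr)
    fx = function(np.copy(x), *(wrapper_args + args))
  File "fit.py", line 30, in <lambda>
    f=lambda p:((render(cam,pf(p),p,win)-o)**2).sum()
                 ~~~~~~^^^^^^^^^^^^^^^^^
  File "fit.py", line 20, in render
    uv=(proj(cam,w)+.5-[u0,v0])*S
        ~~~~^^^^^^^
  File "h.py", line 16, in proj
    c=imaging.calibration(cam);K=np.array([[c['fx'],0,c['cx']],[0,c['fy'],c['cy']],[0,0,1]])
ValueError: time passes only in moves, steps and waits
```

```bash
python3 - <<'E'
s=open('h.py').read().replace("imaging.calibration(cam)","calib(cam)").replace("def snap","import functools\ncalib=functools.lru_cache(None)(lambda c:imaging.calibration(c))\ndef snap",1)
open('h.py','w').write(s)
E
python3 - <<'E'
from fit import *
out=[]
W={'top':(250,178,302,236),'scene':(300,172,365,220)}
for cam in W:
    o=obs(cam,W[cam]);r=fit(cam,lambda p:dockparts(p[3]),[.584,.155,-.06,.045],W[cam],o)
    print('dock',cam,r.x.round(4),r.fun.round(1),o.sum().round(1))
    m=render(cam,dockparts(r.x[3]),r.x,W[cam]);out.append(cv2.resize(np.hstack([o,m]),(600,260)))
def jp(p):
    a=np.linspace(0,2*np.pi,40);C=lambda r:[(r*np.cos(t),r*np.sin(t)) for t in a]
    return [box([(-.033,-.033),(.033,-.033),(.033,.033),(-.033,.033)],0,.01),box(C(.023),0,.07),box(C(.029),.074,.098)]
W={'top':(340,184,379,224),'scene':(265,212,315,265)}
for cam in W:
    o=obs(cam,W[cam],True);r=fit(cam,jp,[.587,-.121,.6],W[cam],o)
    print('jar',cam,r.x.round(4),r.fun.round(1),o.sum().round(1))
    m=render(cam,jp(r.x),r.x,W[cam]);out.append(cv2.resize(np.hstack([o,m]),(300,130)))
out[2:]=[np.hstack(out[2:])] 
cv2.imwrite('pics/fit1.png',np.vstack(out[:3])[:600]*255)
E
```

```text
dock top [ 0.5833  0.157  -0.0652  0.045 ] 37.4 604.3
dock scene [ 0.5848  0.1556 -0.0638  0.0431] 51.2 544.1
jar top [ 0.5857 -0.1198  0.5845] 9.1 410.8
jar scene [ 0.5834 -0.116   0.593 ] 436.9 274.3[ WARN:0@1.649] global loadsave.cpp:1063 imwrite_ Unsupported depth image for selected encoder is fallbacked to CV_8U.
```

View pics/fit1.png

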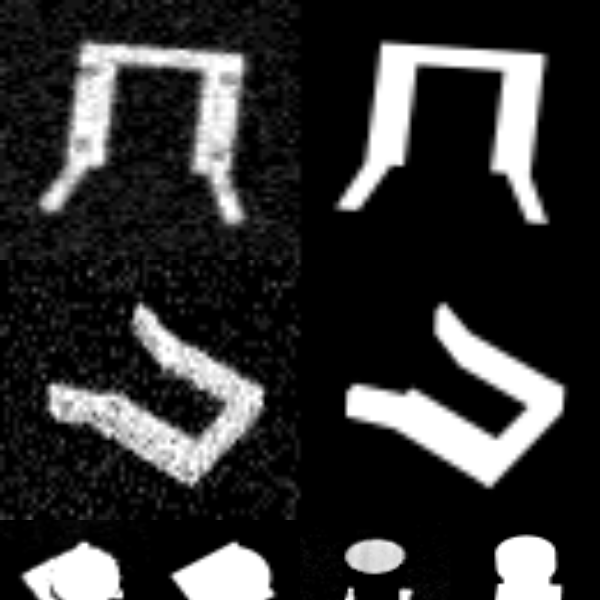

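Dock is at (0.584, 0.156) with yaw −3.7°. The jar is at (0.586, −0.121) with yaw 33.5°. The heights and sizes fit the description, so I'm moving above the jar.

```bash
cat >> h.py <<'E'
from scipy.spatial.transform import Rotation as Ro
def need(x,y,z,th,tilt=True):
    o=monitor.get_obs();R=Ro.from_quat(o['tool_rot']);t=np.radians(th)
    T=Ro.from_matrix(np.array([[np.cos(t),np.sin(t),0],[np.sin(t),-np.cos(t),0],[0,0,-1]]))
    a=R.as_matrix()
    print('t',round(o['t'],2),'ee',o['ee_pos'].round(4),'th',np.degrees(np.arctan2(a[1,0],a[0,0])).round(2),'q',o['joint_positions'].round(2),'F',o['ft_force'].round(1),'M',o['torque'].round(2),'w',round(o['grip_width']*85,1),'g',round(o['gripper_force'],1))
    print('units shift',(R.inv().apply(np.array([x,y,z])-o['ee_pos'])/.025).round(2),'turn',(np.degrees((R.inv()*T).as_rotvec())/5).round(2))
E
R=0.97,-0.35,0,0,0,0,-1
python3 -m handwheel '[0.97,-0.35,0,0,0,0,-1, 0.97,-0.35,0,0,0,0,-1, 0.97,-0.35,0,0,0,0,-1, 0.97,-0.35,0,0,0,0,-1, 0.97,-0.35,0,0,0,0,-1, 0.97,-0.35,0,0,0,0,-1, 0.97,-0.35,0,0,0,0,-1, 0.97,-0.35,0,0,0,0,-1]' 60
python3 -m handwheel '[0.97,-0.35,0,0,0,0,-1, 0.97,-0.35,0,0,0,0,-1, 0.97,-0.35,0,0,0,0,-1, 0.97,-0.35,0,0,0,0,-1, 0.97,-0.35,0,0,0,0,-1, 0.97,-0.35,0,0,0,0,-1, 0.97,-0.35,0,0,0,0,-1, 0.97,-0.35,0,0,0,0,-1]' 60
python3 -m handwheel '[0.97,-0.35,0,0,0,0,-1, 0.97,-0.35,0,0,0,0,-1, 0.97,-0.35,0,0,0,0,-1, 0.97,-0.35,0,0,0,0,-1, 0,0,0,0,0,0,-1, 0,0,0,0,0,0,-1]' 60
python3 -c "
from h import *
need(.586,-.121,.087,24)"
```

```text
t: 1.67
ee_pos: [0.3627, -0.3362, 0.2484]
tool_rot: [0.978, 0.207, 0.0, 0.0]
ft_force: [0.8, -0.2, -0.4]
grip_width: 1.0
gripper_force: 0.0
t: 2.33
ee_pos: [0.5117, -0.1934, 0.2484]
tool_rot: [0.978, 0.207, 0.0, 0.0]
ft_force: [0.4, -0.4, -0.6]
grip_width: 1.001
gripper_force: 0.0
t: 2.83
ee_pos: [0.5858, -0.1222, 0.2477]
tool_rot: [0.978, 0.208, -0.001, -0.0]
ft_force: [-0.3, 0.6, 0.1]
grip_width: 0.998
gripper_force: 0.0
t 2.83 ee [ 0.5858 -0.1222  0.2477] th 24.06 q [-0.21  0.27  0.13  1.44 -0.    2.52] F [-0.3  0.6  0.1] M [-0.01  0.    0.  ] w 84.8 g 0.0
units shift [ 0.03 -0.04  6.43] turn [-0.    0.01  0.01]
```

q6 = 180° − θ + q1, so I'll grasp at θ = 80° to leave room for the coming −37° carry turn. I'm descending while turning.

```bash

python3 -m handwheel '[0,0,0,0,0,-1,-1, 0,0,0,0,0,-1,-1, 0,0,0,0,0,-1,-1, 0,0,0,0,0,-1,-1, 0,0,0,0,0,-1,-1, 0,0,0,0,0,-1,-1, 0,0,0,0,0,-1,-1, 0,0,0,0,0,-1,-1]' 60 >/dev/null
python3 -m handwheel '[0,0,0.8,0,0,-1,-1, 0,0,0.8,0,0,-1,-1, 0,0,0.8,0,0,-1,-1, 0,0,0,0,0,-0.2,-1, 0,0,0,0,0,0,-1, 0,0,0,0,0,0,-1]' 60 >/dev/null
python3 - <<'E'
from h import *
need(.586,-.121,.087,80)
# refine cap from both depth clouds (arm may occlude)
for c in('top','scene'):
    p,d=snap(c,'over_%s.png'%c);P=cloud(c,d);m=(abs(P[...,0]-.586)<.04)&(abs(P[...,1]+.121)<.04)&(abs(P[...,2]-.098)<.006)
    q=P[m];print(c,len(q),cv2.minEnclosingCircle(q[:,:2].astype(np.float32)) if len(q) else '')
E
```

```text
t 4.0 ee [ 0.5852 -0.1237  0.1896] th 79.78 q [-0.21  0.27  0.01  1.31 -0.    1.54] F [0.3 0.7 0.1] M [0.07 0.01 0.01] w 85.0 g 0.0
units shift [0.11 0.01 4.1 ] turn [ 0.01  0.   -0.04]
top 101 ((0.5838178396224976, -0.10879108309745789), 0.027184778824448586)
scene 241 ((0.586638331413269, -0.12239573150873184), 0.02973453886806965)
```

```bash

python3 -m handwheel '[0.1,0,0.8,0,0,0,-1, 0,0,0.8,0,0,0,-1, 0,0,0.8,0,0,0,-1, 0,0,0.8,0,0,0,-1, 0,0,0.5,0,0,0,-1, 0,0,0.3,0,0,0,-1, 0,0,0.1,0,0,0,-1, 0,0,0,0,0,0,-1]' 60
python3 -c "
from h import *
need(.586,-.121,.087,80)"
python3 -m handwheel '[0,0,0,0,0,0,1, 0,0,0,0,0,0,1, 0,0,0,0,0,0,1, 0,0,0,0,0,0,1, 0,0,0,0,0,0,1, 0,0,0,0,0,0,1, 0,0,0,0,0,0,1, 0,0,0,0,0,0,1]' 60
python3 -c "
from h import *
need(.586,-.121,.087,80)"
```

```text
t: 4.77
ee_pos: [0.586, -0.1207, 0.0862]
tool_rot: [0.767, 0.642, 0.0, 0.0]
ft_force: [-0.1, -0.4, -0.1]
grip_width: 1.001
gripper_force: 0.0
t 4.77 ee [ 0.586  -0.1207  0.0862] th 79.92 q [-0.2   0.31 -0.17  1.09 -0.    1.54] F [-0.1 -0.4 -0.1] M [-0.02  0.    0.01] w 85.1 g 0.0
units shift [-0.01  0.   -0.03] turn [ 0.    0.   -0.02]
t: 5.43
ee_pos: [0.5858, -0.1207, 0.0872]
tool_rot: [0.766, 0.642, 0.0, 0.0]
ft_force: [-3.5, 1.0, 4.7]
grip_width: 0.662
gripper_force: 62.4
t 5.43 ee [ 0.5858 -0.1207  0.0872] th 79.93 q [-0.2   0.31 -0.17  1.09 -0.    1.54] F [-3.5  1.   4.7] M [0.08 0.63 0.01] w 56.3 g 62.4
units shift [-0.01  0.01  0.01] turn [ 0.01  0.   -0.01]
```

```bash

python3 -m handwheel '[0,0,-0.2,0,0,0,1, 0,0,-0.2,0,0,0,1, 0,0,0,0,0,0.93,1, 0,0,0,0,0,0.93,1, 0,0,0,0,0,0.93,1, 0,0,0,0,0,0.93,1, 0,0,0,0,0,0.93,1, 0,0,0,0,0,0.93,1]' 60
python3 -m handwheel '[0,0,0,0,0,0.93,1, 0,0,0,0,0,0.93,1, 0,0,0,0,0,0,1, 0,0,0,0,0,0,1]' 60
python3 -c "
from h import *
need(.44,0,.097,42.7)"
```

```text
t: 6.1
ee_pos: [0.5857, -0.1206, 0.0958]
tool_rot: [0.9, 0.437, -0.0, -0.0]
ft_force: [-0.0, 0.1, -4.7]
grip_width: 0.658
gripper_force: 64.6
t: 6.43
ee_pos: [0.5857, -0.1206, 0.0958]
tool_rot: [0.931, 0.365, -0.0, -0.0]
ft_force: [-0.5, -0.7, -4.1]
grip_width: 0.658
gripper_force: 64.5
t 6.43 ee [ 0.5857 -0.1206  0.0958] th 42.86 q [-0.2   0.3  -0.16  1.11  0.    2.19] F [-0.5 -0.7 -4.1] M [ 0.   -0.01 -0.02] w 55.9 g 64.5
units shift [-0.99 -7.5  -0.05] turn [-0.    0.    0.03]
```

```bash

python3 -m handwheel '[-0.04,-0.3,0,0,0,0,1, -0.1,-0.7,0,0,0,0,1, -0.1,-0.8,0,0,0,0,1, -0.1,-0.8,0,0,0,0,1, -0.1,-0.8,0,0,0,0,1, -0.1,-0.8,0,0,0,0,1, -0.1,-0.8,0,0,0,0,1, -0.1,-0.8,0,0,0,0,1]' 60 
python3 -m handwheel '[-0.1,-0.8,0,0,0,0,1, -0.1,-0.6,0,0,0,0,1, 0,-0.3,0,0,0,0,1, 0.2,-0.2,0,0,0,0,1, 0.4,-0.5,0,0,0,0,1, 0.5,-0.6,0,0,0,0,1, 0.6,-0.6,0,0,0,0,1, 0.6,-0.6,0,0,0,0,1]' 60
python3 -m handwheel '[0.6,-0.6,0,0,0,0,1, 0.6,-0.6,0,0,0,0,1, 0.6,-0.6,0,0,0,0,1, 0.4,-0.6,0,0,0,0,1, 0.3,-0.4,0,0,0,0,1, 0.2,-0.2,0,0,0,0,1, 0,0,0,0,0,0,1, 0,0,0,0,0,0,1]' 60
python3 - <<'E'
from h import *
need(.4403,.1656,.096,42.7)
P=[]
for c in('top','scene'):
    p,d=snap(c);u,v=proj(c,[.46,.165,.03])[0].astype(int)
    P.append(cv2.resize(p[v-45:v+45,u-50:u+50],None,fx=4,fy=4,interpolation=cv2.INTER_CUBIC));print(c,u-50,v-45)
    np.savez('m_%s.npz'%c,p=p,d=d)
cv2.imwrite('pics/mouth.png',np.hstack(P)[:,:,::-1])
E
```

```text
t: 7.1
ee_pos: [0.4724, -0.0259, 0.0959]
tool_rot: [0.931, 0.365, 0.0, -0.0]
ft_force: [0.3, 0.8, -4.4]
grip_width: 0.663
gripper_force: 64.9
t: 7.77
ee_pos: [0.442, 0.087, 0.096]
tool_rot: [0.931, 0.364, 0.001, 0.0]
ft_force: [0.0, -0.1, -4.9]
grip_width: 0.655
gripper_force: 65.0
t: 8.43
ee_pos: [0.4401, 0.187, 0.0957]
tool_rot: [0.931, 0.365, -0.0, 0.0]
ft_force: [-0.0, -0.4, -4.8]
grip_width: 0.662
gripper_force: 65.1
t 8.43 ee [0.4401 0.187  0.0957] th 42.77 q [ 0.4   0.09 -0.42  1.06 -0.    2.8 ] F [-0.  -0.4 -4.8] M [ 0.02 -0.04 -0.01] w 56.3 g 65.1
units shift [-0.58  0.63 -0.01] turn [0.01 0.   0.01]
top 222 193
scene 260 134
```

View pics/mouth.png

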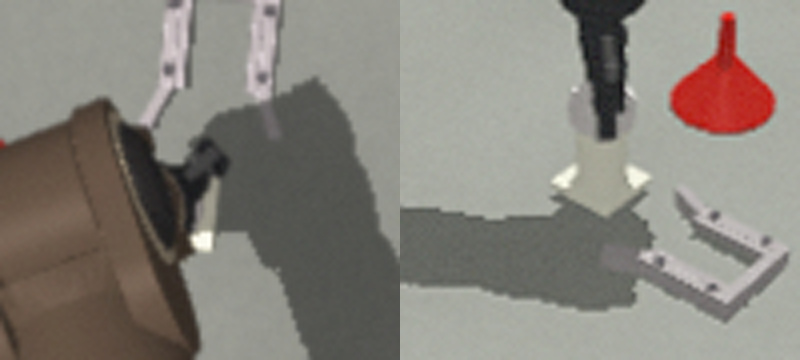

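The scene crop shows the jar hanging straight from the gripper, its foot corners at about (298,180), (311,188) and (323,178). I'll compare these with the predicted corners.

```bash
python3 - <<'E'
from h import *
for yaw in(-3.7,-7,0):
    t=np.radians(yaw);c,s=np.cos(t),np.sin(t)
    for z in(.0185,.0085):
        print(yaw,z,[proj('scene',[.4401+.033*(c*a-s*b),.187+.033*(s*a+c*b),z])[0].round(1).tolist() for a,b in((-1,-1),(1,-1),(1,1))])
E
```

```text
-3.7 0.0185 [[296.9, 178.2], [311.1, 185.4], [322.5, 176.8]]
-3.7 0.0085 [[297.0, 180.4], [311.1, 187.6], [322.4, 178.9]]
-7 0.0185 [[296.9, 177.7], [310.3, 185.5], [322.5, 177.2]]
-7 0.0085 [[297.0, 179.9], [310.3, 187.7], [322.5, 179.4]]
0 0.0185 [[297.0, 178.7], [311.9, 185.4], [322.3, 176.3]]
0 0.0085 [[297.1, 180.9], [311.9, 187.6], [322.3, 178.4]]
```

```bash

python3 -m handwheel '[-0.2,0.2,0,0,0,0,1, -0.2,0.2,0,0,0,0,1, -0.18,0.23,0,0,0,0,1, 0,0,0.15,0,0,0,1, 0,0,0.15,0,0,0,1, 0,0,0,0,0,0,1, 0,0,0,0,0,0,1]' 60 
python3 -c "
from h import *
need(.504,.1615,.0877,42.7)"
python3 -m handwheel '[0.2,0.2,0,0,0,0,1, 0.3,0.32,0,0,0,0,1, 0.3,0.32,0,0,0,0,1, 0.3,0.32,0,0,0,0,1, 0.3,0.32,0,0,0,0,1, 0.2,0.2,0,0,0,0,1, 0.1,0.1,0,0,0,0,1, 0,0,0,0,0,0,1]' 60 
python3 -c "
from h import *
need(.504,.1615,.0877,42.7)"
```

```text
t: 9.12
ee_pos: [0.4396, 0.1654, 0.088]
tool_rot: [0.931, 0.364, -0.0, -0.0]
ft_force: [-0.5, 0.4, -4.3]
grip_width: 0.657
gripper_force: 65.1
t 9.12 ee [0.4396 0.1654 0.088 ] th 42.72 q [ 0.36  0.08 -0.45  1.04  0.    2.76] F [-0.5  0.4 -4.3] M [-0.02 -0.01 -0.04] w 55.8 g 65.1
units shift [1.79 1.86 0.01] turn [-0.    0.01  0.  ]
t: 9.78
ee_pos: [0.5021, 0.1616, 0.088]
tool_rot: [0.931, 0.364, -0.0, -0.0]
ft_force: [0.7, 0.5, -4.9]
grip_width: 0.66
gripper_force: 65.1
t 9.78 ee [0.5021 0.1616 0.088 ] th 42.7 q [ 0.31  0.18 -0.33  1.06  0.    2.71] F [ 0.7  0.5 -4.9] M [-0.03 -0.02 -0.04] w 56.1 g 65.1
units shift [0.05 0.05 0.01] turn [-0.  0.  0.]
```

```bash

python3 -m handwheel '[0.14,0.145,0,0,0,0,1, 0.14,0.145,0,0,0,0,1, 0.14,0.145,0,0,0,0,1, 0.14,0.145,0,0,0,0,1, 0,0,0,0,0,0,1, 0,0,0,0,0,0,1]' 60 
python3 -c "
from h import *
need(.584,.1563,.0877,42.7)"
```

```text
t: 10.28
ee_pos: [0.5215, 0.1605, 0.0883]
tool_rot: [0.931, 0.364, -0.0, -0.0]
ft_force: [0.4, -0.0, -4.1]
grip_width: 0.657
gripper_force: 65.1
t 10.28 ee [0.5215 0.1605 0.0883] th 42.73 q [ 0.3   0.21 -0.29  1.07  0.    2.69] F [ 0.4 -0.  -4.1] M [-0.02  0.03  0.04] w 55.9 g 65.1
units shift [1.72 1.82 0.02] turn [-0.    0.    0.01]
```

No contact, and the foot is inside the rails. I'm continuing in slow steps to the stop.

```bash

python3 -m handwheel '[0.18,0.19,0,0,0,0,1, 0.18,0.19,0,0,0,0,1, 0.18,0.19,0,0,0,0,1, 0.18,0.19,0,0,0,0,1, 0.18,0.19,0,0,0,0,1, 0.18,0.19,0,0,0,0,1, 0,0,0,0,0,0,1, 0,0,0,0,0,0,1]' 60 
python3 -m handwheel '[0.14,0.15,0,0,0,0,1, 0.14,0.15,0,0,0,0,1, 0.1,0.1,0,0,0,0,1, 0,0,0,0,0,0,1, 0,0,0,0,0,0,1]' 60 
python3 -c "
from h import *
need(.584,.1563,.0877,42.7)"
```

```text
t: 10.95
ee_pos: [0.5608, 0.1579, 0.0881]
tool_rot: [0.931, 0.364, -0.0, -0.0]
ft_force: [-0.3, 0.5, -5.0]
grip_width: 0.661
gripper_force: 65.1
t: 11.37
ee_pos: [0.5744, 0.157, 0.0882]
tool_rot: [0.931, 0.364, -0.0, -0.0]
ft_force: [-0.2, 0.9, -4.0]
grip_width: 0.659
gripper_force: 65.1
t 11.37 ee [0.5744 0.157  0.0882] th 42.73 q [ 0.27  0.3  -0.17  1.09  0.    2.66] F [-0.2  0.9 -4. ] M [-0.03  0.03  0.01] w 56.0 g 65.1
units shift [0.26 0.28 0.02] turn [-0.    0.    0.01]
```

Now small steps of about 2 mm until the stop pushes back.

```bash

for i in 1; do
python3 -m handwheel '[0.06,0.06,0,0,0,0,1, 0.06,0.06,0,0,0,0,1, 0.06,0.06,0,0,0,0,1, 0,0,0,0,0,0,1]' 60 
python3 -m handwheel '[0.06,0.06,0,0,0,0,1, 0,0,0,0,0,0,1]' 60 
python3 -m handwheel '[0.06,0.06,0,0,0,0,1, 0,0,0,0,0,0,1]' 60 
done
python3 -c "
from h import *
need(.584,.1563,.0877,42.7)"
```

```text
t: 11.7
ee_pos: [0.581, 0.1568, 0.0884]
tool_rot: [0.931, 0.364, 0.0, 0.0]
ft_force: [0.1, 0.2, -5.3]
grip_width: 0.659
gripper_force: 65.0
t: 11.87
ee_pos: [0.583, 0.1567, 0.0883]
tool_rot: [0.931, 0.364, 0.0, 0.0]
ft_force: [0.1, -0.1, -4.4]
grip_width: 0.657
gripper_force: 65.0
t: 12.03
ee_pos: [0.5845, 0.1567, 0.0882]
tool_rot: [0.931, 0.364, -0.0, -0.0]
ft_force: [-2.5, 0.1, -3.7]
grip_width: 0.657
gripper_force: 65.2
t 12.03 ee [0.5845 0.1567 0.0882] th 42.74 q [ 0.26  0.32 -0.15  1.1   0.    2.66] F [-2.5  0.1 -3.7] M [0.05 0.48 0.04] w 55.8 g 65.2
units shift [-0.02 -0.    0.02] turn [-0.01  0.01  0.01]
```

```bash

python3 -m handwheel '[0.04,0.04,0,0,0,0,1, 0,0,0.03,0,0,0,1, 0,0,0.03,0,0,0,1, 0,0,0,0,0,0,1, 0,0,0,0,0,0,1, 0,0,0,0,0,0,1]' 60 
python3 - <<'E'
from h import *
need(.584,.1563,.0877,42.7)
p,d=snap('scene');cv2.imwrite('pics/home.png',cv2.resize(p[150:240,270:390],None,fx=5,fy=5,interpolation=cv2.INTER_CUBIC)[:,:,::-1])
E
```

```text
t: 12.53
ee_pos: [0.5857, 0.1566, 0.088]
tool_rot: [0.931, 0.364, -0.0, -0.0]
ft_force: [-6.8, 0.1, 5.8]
grip_width: 0.659
gripper_force: 66.2
t 12.53 ee [0.5857 0.1566 0.088 ] th 42.75 q [ 0.26  0.32 -0.15  1.1   0.    2.66] F [-6.8  0.1  5.8] M [-0.15  1.48  0.06] w 56.0 g 66.2
units shift [-0.06 -0.04  0.01] turn [-0.   -0.    0.01]
```

View pics/home.png

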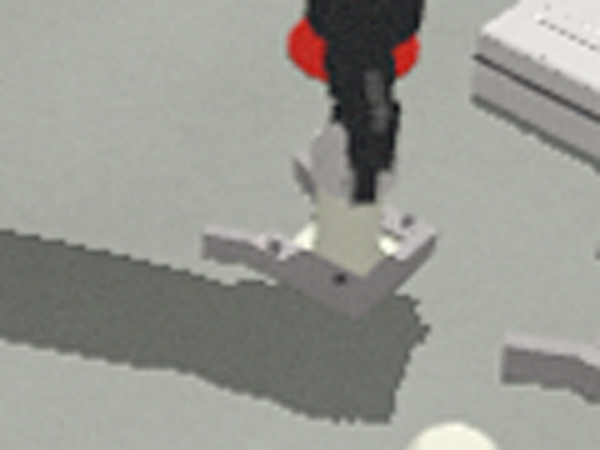

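The jar is home against the stop. Now I'll unscrew it anticlockwise by about 72°, which is −14.4 units about tool z.

```bash

python3 -m handwheel '[0,0,0,0,0,0,1, 0,0,0,0,0,0,1, 0,0,0,0,0,-0.6,1, 0,0,0,0,0,-0.6,1, 0,0,0,0,0,-0.6,1, 0,0,0,0,0,-0.6,1, 0,0,0,0,0,-0.6,1, 0,0,0,0,0,-0.6,1]' 90
python3 -c "
from h import *
need(.5857,.1566,.088,114.7)"
python3 -m handwheel '[0,0,0,0,0,-0.7,1, 0,0,0,0,0,-0.7,1, 0,0,0,0,0,-0.7,1, 0,0,0,0,0,-0.7,1, 0,0,0,0,0,-0.7,1, 0,0,0,0,0,-0.7,1, 0,0,0,0,0,-0.7,1, 0,0,0,0,0,-0.7,1]' 90
python3 -c "
from h import *
need(.5857,.1566,.088,114.7)"
```

```text
t: 13.25
ee_pos: [0.5861, 0.157, 0.0885]
tool_rot: [0.862, 0.507, 0.001, -0.0]
ft_force: [-6.6, 0.1, 8.2]
grip_width: 0.653
gripper_force: 94.6
t 13.25 ee [0.5861 0.157  0.0885] th 60.88 q [ 0.26  0.32 -0.15  1.1   0.    2.34] F [-6.6  0.1  8.2] M [-0.    1.53 -0.14] w 55.5 g 94.6
units shift [-0.02 -0.01  0.02] turn [ 1.000e-02 -1.000e-02 -1.076e+01]
t: 13.92
ee_pos: [0.5862, 0.157, 0.0888]
tool_rot: [0.714, 0.7, 0.001, -0.0]
ft_force: [-7.6, 0.4, 7.8]
grip_width: 0.652
gripper_force: 94.6
t 13.92 ee [0.5862 0.157  0.0888] th 88.9 q [ 0.26  0.32 -0.15  1.1   0.    1.85] F [-7.6  0.4  7.8] M [ 0.14  1.58 -0.18] w 55.4 g 94.6
units shift [-0.02 -0.02  0.03] turn [ 0.02 -0.01 -5.16]
```

```bash

python3 -m handwheel '[0,0,0,0,0,-0.7,1, 0,0,0,0,0,-0.7,1, 0,0,0,0,0,-0.7,1, 0,0,0,0,0,-0.7,1, 0,0,0,0,0,-0.7,1, 0,0,0,0,0,-0.7,1, 0,0,0,0,0,-0.7,1, 0,0,0,0,0,-0.25,1]' 90
python3 -m handwheel '[0,0,0,0,0,0,1, 0,0,0,0,0,0,1]' 90
python3 -c "
from h import *
need(.585,.1566,.12,114.7)"
```

```text
t: 14.58
ee_pos: [0.5864, 0.157, 0.0888]
tool_rot: [0.54, 0.842, 0.001, 0.0]
ft_force: [-6.5, 0.6, 8.3]
grip_width: 0.652
gripper_force: 94.7
t: 14.75
ee_pos: [0.5865, 0.157, 0.0889]
tool_rot: [0.541, 0.841, 0.001, 0.001]
ft_force: [-4.9, -0.1, 8.0]
grip_width: 0.653
gripper_force: 94.8
t 14.75 ee [0.5865 0.157  0.0889] th 114.5 q [ 0.26  0.32 -0.15  1.1   0.    1.4 ] F [-4.9 -0.1  8. ] M [0.09 1.2  0.  ] w 55.5 g 94.8
units shift [ 0.01 -0.06 -1.24] turn [ 0.03 -0.   -0.04]
```

```bash

python3 -m handwheel '[0.02,-0.05,0,0,0,0,1, 0,0,-0.06,0,0,0,1, 0,0,-0.06,0,0,0,1, 0,0,0,0,0,0,1, 0,0,0,0,0,0,1]' 90
python3 -m handwheel '[0,0,-0.06,0,0,0,1, 0,0,-0.06,0,0,0,1, 0,0,0,0,0,0,1, 0,0,0,0,0,0,1]' 90
python3 -c "
from h import *
need(.585,.1566,.12,114.7)"
```

```text
t: 15.17
ee_pos: [0.5854, 0.1566, 0.0902]
tool_rot: [0.541, 0.841, 0.0, 0.0]
ft_force: [-0.4, 1.0, -0.2]
grip_width: 0.65
gripper_force: 95.1
t: 15.5
ee_pos: [0.5851, 0.1565, 0.0928]
tool_rot: [0.541, 0.841, 0.0, 0.0]
ft_force: [0.7, -0.3, -0.7]
grip_width: 0.653
gripper_force: 95.1
t 15.5 ee [0.5851 0.1565 0.0928] th 114.48 q [ 0.26  0.32 -0.14  1.11 -0.    1.4 ] F [ 0.7 -0.3 -0.7] M [ 0.04 -0.02 -0.07] w 55.5 g 95.1
units shift [ 0.01 -0.   -1.09] turn [ 0.    0.   -0.04]
```

```bash

python3 -m handwheel '[0,0,-0.1,0,0,0,1, 0,0,-0.1,0,0,0,1, 0,0,0,0,0,0,1]' 90
python3 -m handwheel '[0,0,-0.1,0,0,0,1, 0,0,-0.2,0,0,0,1, 0,0,-0.2,0,0,0,1, 0,0,-0.2,0,0,0,1, 0,0,-0.15,0,0,0,1, 0,0,-0.05,0,0,0,1, 0,0,0,0,0,0,1, 0,0,0,0,0,0,1]' 90
python3 - <<'E'
from h import *
need(.585,.1566,.12,114.7)
p,d=snap('scene');cv2.imwrite('pics/off.png',cv2.resize(p[150:240,270:390],None,fx=5,fy=5,interpolation=cv2.INTER_CUBIC)[:,:,::-1])
E
```

```text
t: 15.75
ee_pos: [0.5852, 0.1566, 0.0984]
tool_rot: [0.541, 0.841, 0.0, 0.0]
ft_force: [0.2, 0.6, -0.8]
grip_width: 0.655
gripper_force: 95.1
t: 16.42
ee_pos: [0.5849, 0.1565, 0.1203]
tool_rot: [0.541, 0.841, 0.0, 0.0]
ft_force: [0.4, 0.7, -0.8]
grip_width: 0.649
gripper_force: 95.1
t 16.42 ee [0.5849 0.1565 0.1203] th 114.49 q [ 0.26  0.3  -0.1   1.17  0.    1.4 ] F [ 0.4  0.7 -0.8] M [0.02 0.02 0.01] w 55.2 g 95.1
units shift [0.   0.01 0.01] turn [ 0.    0.   -0.04]
```

View pics/off.png

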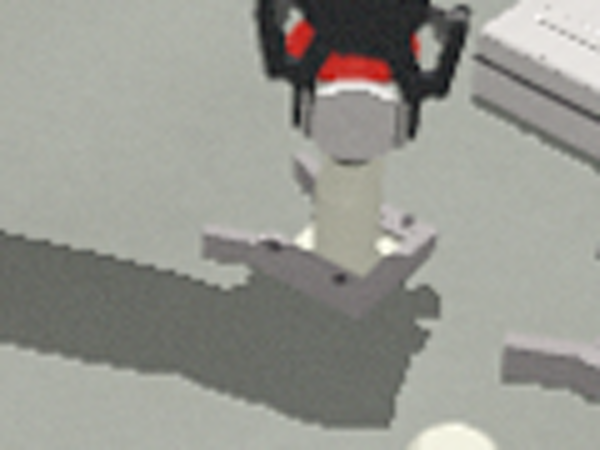

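The cap is level in the gripper above the jar, and the jar is still in the dock. The wrist carries only the cap's weight, so I'm handing in.

```bash
python3 -c "
from cell import ctrl
print(ctrl.hand_in())"
```

```text
the job is handed in; nothing more can be done
None
```

I handed the job in at about 16.5 s: the jar is against the dock's end stop, and the gripper holds the unscrewed cap level about 15 mm above its mouth, by tool height. `hand_in()` returned no verdict.

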